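# Restock a relay lane, oldest to the front

### The job

Restock the relay lane so that the oldest gets used first: pull the square relay that stands at the back of its rack lane forward along that lane until it is up against the front stop, and only then take the other square relay from the bench and stand it in the same lane close up behind it. Set the relays down upright in the lane instead of dropping them, and leave the round cans and the other things on the bench where they are.

Things in the scene. Friction and masses are not known exactly. Their poses are not given: they have to be found in the camera images.
- rack: Fixed grey sheet-metal rack, 200 long, 250 wide, with two identical lanes along its x axis, centre lines at y = +50 and -50. Origin on the bench (z = 0), 110 behind the inner faces of the front stops; x points from the lanes' front to their back, y left, z up. Its yaw is 0.75 to 1.25 rad: the lanes open towards the robot's right. Lane floors are 12 above the origin. Side posts under the deck: y = +-122, x = 50 to 70.
- left_front (a point): Point on the floor of the left (rack +y) lane, on its centre line, at the inner face of the front stop. The stop is a steel lip 4 thick, its top 14 above the lane floor. The lane is 50 wide between steel guide rails 3 thick, their tops 12 above the lane floor, and is open at the back. Axes as the rack.
- right_front (a point): The same point of the right (rack -y) lane, which is just like the left one. Axes as the rack.
- deck_edge (a point): Middle of the lower front edge of the fixed deck that runs over the back of both lanes: at rack x = 0, 100 above the lane floors. The deck is 250 wide, goes 72 back from here and is 6 thick; a lip along its front edge rises to 34 above this point, with small stock behind it up to 36 above this point. Nothing is over the lanes in front of it. Axes as the rack.
- old_relay: Old stock: black square relay block, grey base band, 40 x 40 x 65 high, about 0.12 kg, upright at the back of either lane, its centre 2 to 14 behind the deck's front edge, square to the lane within 0.06 rad. Origin: centre of its underside, z up. All four sides alike. Because of the deck, fingers must come in slanting from the lane's front, 30 to 45 degrees off vertical, at its upper half.
- new_relay: New stock: a relay block of the same make and size (40 x 40 x 65 high, about 0.12 kg), standing upright on the bench to the left or the right of the rack, any yaw. Origin: centre of its underside, z up. All four sides alike: it may go in any way round.
- lane_can: Bystander: round steel can, 38 diameter, 55 high, standing at the back of the other lane. Origin: centre of its underside. Leave alone.
- bench_can: Bystander: round steel can of the same size, standing on the bench on the opposite side of the rack from the new relay. Origin: centre of its underside. Leave alone.
- connector: Bystander: black connector block, about 60 x 55 x 30 high, loose on the bench. Origin: centre of its underside. Leave alone.
- screwdriver: Bystander: screwdriver lying on the bench. Leave alone.
- wrench: Bystander: flat wrench lying on the bench at the right. Leave alone.
- fuse_tray: Bystander: low open grey tray, 140 x 100 x 30 high, on the bench. Origin: centre of its underside. Leave alone.

How it is judged (in metres and radians):
On the way:
1. the old relay stands upright in its lane against the front stop (gap at most 11 mm), with the new one not yet over the rack (((x of old_relay in the frame of rack between -0.098 and -0.079 m and y of old_relay in the frame of rack between 0.035 and 0.065 m and z of old_relay in the frame of rack between 0.006 and 0.018 m and angle between old_relay's own z axis and vertical below 0.12 rad) or (x of old_relay in the frame of rack between -0.098 and -0.079 m and y of old_relay in the frame of rack between -0.065 and -0.035 m and z of old_relay in the frame of rack between 0.006 and 0.018 m and angle between old_relay's own z axis and vertical below 0.12 rad)) and (x of new_relay in the frame of rack below -0.13 m or y of new_relay in the frame of rack above 0.13 m or y of new_relay in the frame of rack below -0.13 m)), for 0.2 s.
At the end, for the whole second after the job is handed in: The old relay stands upright on its lane's floor, between the rails, at most 11 mm from the front stop; the new relay stands upright on the same lane's floor behind it, at most about 12 mm from it; both released and at rest (((x of old_relay in the frame of rack between -0.098 and -0.079 m and y of old_relay in the frame of rack between 0.035 and 0.065 m and z of old_relay in the frame of rack between 0.006 and 0.018 m and angle between each of old_relay, new_relay's own z axis and vertical below 0.12 rad and x of new_relay in the frame of rack between -0.065 and -0.034 m and y of new_relay in the frame of rack between 0.035 and 0.065 m and z of new_relay in the frame of rack between 0.006 and 0.018 m) or (x of old_relay in the frame of rack between -0.098 and -0.079 m and y of old_relay in the frame of rack between -0.065 and -0.035 m and z of old_relay in the frame of rack between 0.006 and 0.018 m and angle between each of old_relay, new_relay's own z axis and vertical below 0.12 rad and x of new_relay in the frame of rack between -0.065 and -0.034 m and y of new_relay in the frame of rack between -0.065 and -0.035 m and z of new_relay in the frame of rack between 0.006 and 0.018 m)) and distance between old_relay and new_relay below 0.052 m and linear speed of each of old_relay, new_relay below 0.02 m/s and contact force between the fingers and old_relay below 0.1 N and contact force between the fingers and new_relay below 0.1 N); the robot touches nothing.
It fails at once if a can or another bystander is moved by more than 25 mm (distance of any of lane_can, bench_can, connector, screwdriver, wrench, fuse_tray from where it was at the start of the episode above 0.025 m).
It fails at once if a relay is dropped (falls freely faster than 0.5 m/s, some 13 mm) ((contact force between the fingers and old_relay below 0.05 N and linear speed of old_relay above 0.5 m/s) or (contact force between the fingers and new_relay below 0.05 N and linear speed of new_relay above 0.5 m/s)).
It also fails if it takes over 64 s, if anything falls off the work surface, if the arm or the gripper's body presses on something with over 40 N, if the wrist force passes 120 N, or if a joint passes its speed limit or range.

### The arm

A 6-joint arm with a two-finger parallel gripper is mounted at the origin on the work surface. World frame = base frame: x ahead of the robot, y to its left, z up, the work surface at z = 0. Lengths are in m, angles in degrees, forces in N, time in s.
With the tool pointing down it reaches from about 0.3 to 0.75 m from the base axis. Payload 8.5 kg.
Tool frame: the origin (TCP) lies on the centre line of the jaws, within the pads' length; the fingertips stand 19 mm ahead of it and the grasp point (between the pads) is the TCP (env.tcp_to_tips is the z of the fingertips in the tool frame, in m); z points along the fingers, y is the line along which they close (so a half turn about z gives the same grasp; the last joint's range is limited). The gripper opens to 85 mm and grips with 20 to 120 N. Pads are 22 mm wide; open, the fingers measure 114 mm over their backs; the gripper's body (76 mm by 85 mm) begins 54 mm behind the grasp point. The pads swing forward as they close: fully open they stand 13 mm farther back than shut.
Start: joints at [-80.518, 21.807, 74.336, -0, 83.858, -12.336], TCP at [0.204, -0.511, 0.25] pointing down, gripper open.
Joint ranges: [-178.18, 178.18], [-50.72, 133.34], [12.68, 142.11], [-81.47, 261.47], [9.98, 163.14], [-165.26, 165.26]. Speed limits (degrees/s): [136.94, 136.94, 180, 180, 180, 180].

### API

Orientations are given as a 3x3 rotation matrix whose columns are the frame's x, y, z axes.
In Python, from rig import env gives the robot as it stands.
- The arm moves only by the tool servo_tool, never from a script. Its argument "steps" is a list of rows, each an object of numbers: "tx", "ty", "tz": the shift along the world's x, y, z in cm; "yaw": the turn about the world's z in degrees; "claw": the finger opening in cm, from 0 to 8.54. In form: [{"tx": .., "ty": .., "tz": .., "yaw": .., "claw": ..}, ...]. A call has 1 to 20 rows; each row shifts and turns the commanded pose from where the row before left it; what a row does not reach is not made up. A row lasts 1/10 s, in which the tool goes at most 50 mm and 8.59 degrees, less where a joint would pass 70% of its speed; a pose out of reach is approached as far as the arm can. A call with a gripper value outside its range is refused whole. The fingers move at their own pace and stop on an object; "newtons" is the grip in N (left out, the last holds). Time passes only in rows, so rows that do not move let the fingers close. It gives the time, the measured TCP pose, the force, the opening and the grip force at its end, in the units of the state.
- env.observe(): the state, without advancing time (a new reading comes with each control period).
- env.get_image(name): name is "scene" or "top"; returns (picture, depth): 400x640x3 uint8, red, green, blue; 400x640 float32, m along the optical axis (not along the pixel's ray), 0 where there is no reading.
- env.camera_model(name): a dict with "fovy" (degrees; the focal length in pixels is half the picture's height over the tangent of half this angle, whatever the lens; pixels are square), "cx", "cy" (the principal point, pixels), "T" (4x4, takes a point from camera to world coordinates). Camera axes: x right, y down, z forward; pixel columns grow to the right and rows downward; lengths in m; the calibration is good to about 2 mm. A picture is of the moment at which its call begins. camera_model takes no time and is no camera call.
- env.close_job(): hands the job in; it is judged then, once.
The state is a dict: "time_s": time; "q": joint angles; "qvel": joint speeds; "joint_efforts": joint torques, N m; "position": TCP position; "tool_rot": TCP orientation; "ft_force": force on the tool from outside, world axes, zero at the start; "wrist_torque": the same for the moment, N m; "grip_width": finger opening in m; "gripper_force": force on a finger pad.
Only numpy, scipy, OpenCV 4.12 (cv2) and the standard library are available. Lean on these libraries where they do the work, as an engineer would, in place of code of your own. Each camera call takes 0.05 s, during which the arm holds its last target. There are 200 camera calls.

## Working session

There is one attempt and no reset: what is moved stays moved. The work goes in short steps, Python scripts to look and compute and a tool call to move; the robot and the scene stay as the last step left them, time stands still between calls to the robot, and variables do not carry over. Pictures are saved under pics/ and viewed, at most 10 in all, crops included, and the job is handed in when it is done.

Besides the shell and the picture viewer there is one more tool, called after ">>>" as name(argument=value, ...) on one line, values as JSON. servo_tool: Moves the arm, as the interface text tells. Its arguments: {"type":"object","properties":{"steps":{"type":"array"},"newtons":{"type":"number"}},"required":["steps"]}

```bash
mkdir -p pics; ls
cat > h.py <<'E'
import numpy as np, cv2
from rig import env
def grab(n,tag):
    im,d=env.get_image(n); m=env.camera_model(n)
    np.savez(f'pics/{tag}.npz',im=im,d=d,T=m['T'],f=200/np.tan(np.radians(m['fovy'])/2),c=[m['cx'],m['cy']])
    cv2.imwrite(f'pics/{tag}.png',im[:,:,::-1]); return im,d
def load(tag): return np.load(f'pics/{tag}.npz')
def ray(s,u,v,z):   # pixel -> point on plane z
    T=s['T'];d=T[:3,:3]@np.array([(u-s['c'][0])/s['f'],(v-s['c'][1])/s['f'],1]);o=T[:3,3]
    return o+d*(z-o[2])/d[2]
def cloud(s):
    d=s['d'];v,u=np.indices(d.shape);P=np.stack([(u-s['c'][0])/s['f']*d,(v-s['c'][1])/s['f']*d,d],-1)
    return P@s['T'][:3,:3].T+s['T'][:3,3]
E
python3 - <<'E'
from h import *
for n in('top','scene'):
    grab(n,n+'0'); m=env.camera_model(n); print(n,m['fovy'],m['cx'],m['cy'],np.round(m['T'],3).tolist())
E
```

```text
pics
top 46.511504491744844 324.4648380183717 196.95164421546377 [[0.02, -0.982, 0.186, 0.301], [-1.0, -0.016, 0.025, -0.019], [-0.021, -0.186, -0.982, 1.287], [0.0, 0.0, 0.0, 1.0]]
scene 47.015551302885726 321.294984837793 188.21797933908664 [[-0.083, 0.749, -0.658, 1.369], [0.996, 0.054, -0.064, 0.059], [-0.012, -0.661, -0.75, 1.035], [0.0, 0.0, 0.0, 1.0]]
```

View pics/top0.png

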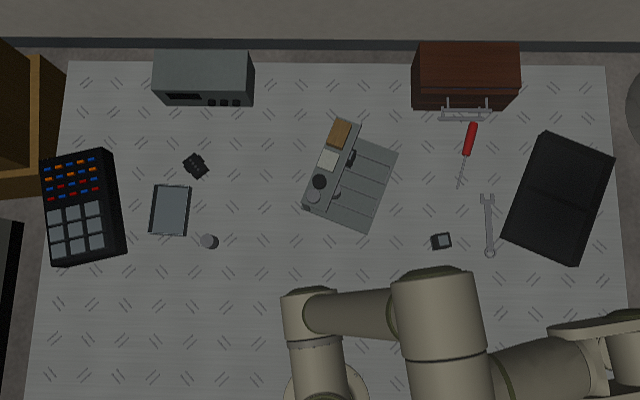

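View pics/scene0.png

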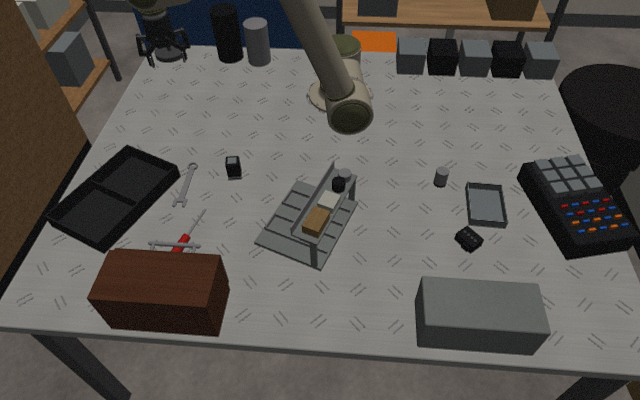

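Run:
```python
from h import *
a=load('top0')['im'][105:250,290:460,::-1]; b=load('scene0')['im'][140:280,220:390,::-1]
g=lambda x:cv2.resize(np.uint8(255*(x/255.)**.6),None,fx=4,fy=4,interpolation=cv2.INTER_CUBIC)
A,B=g(a),g(b); cv2.imwrite('pics/c0.png',A[:560,:]); cv2.imwrite('pics/c1.png',B)
P=cloud(load('top0'))
for u,v in[(350,157),(338,195),(352,165),(345,150),(440,237),(318,183),(370,170),(320,210)]:print(u,v,P[v,u].round(3))
```

```text
350 157 [ 0.641 -0.055  0.072]
338 195 [ 0.542 -0.024  0.041]
352 165 [ 0.634 -0.063  0.012]
345 150 [ 0.645 -0.04   0.124]
440 237 [ 0.429 -0.291  0.07 ]
318 183 [0.55  0.027 0.151]
370 170 [ 0.622 -0.114  0.006]
320 210 [0.504 0.025 0.013]
```

View pics/c0.png

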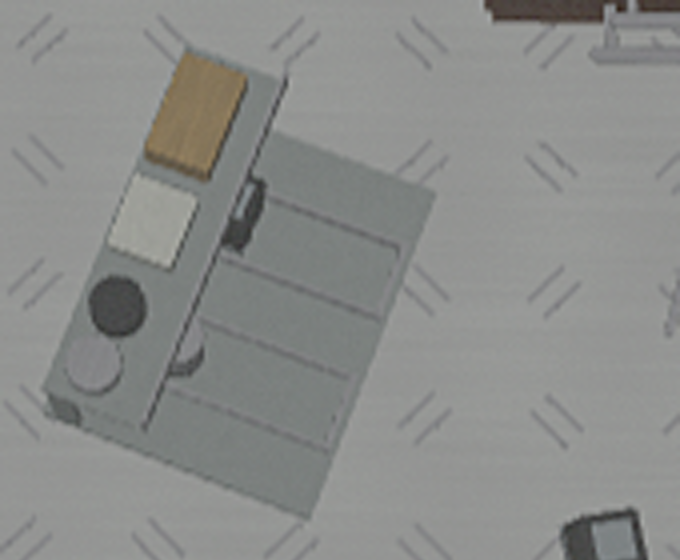

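View pics/c1.png

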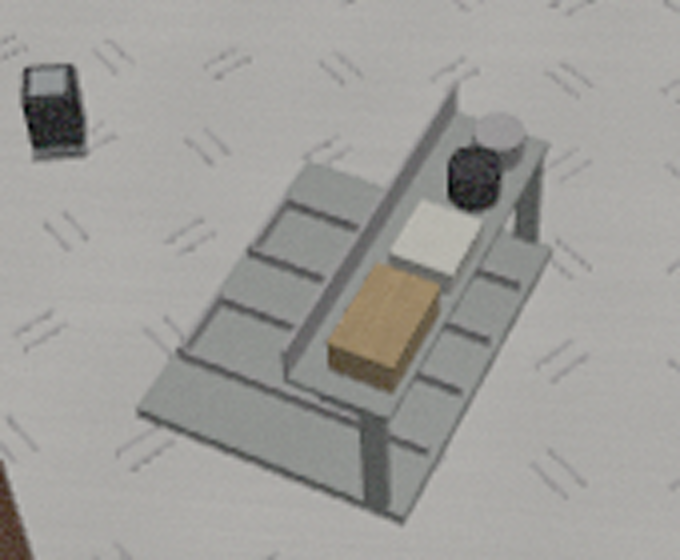

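Run:
```python
from h import *
s=load('top0')
f=lambda x,y,z:ray(s,290+(x-1.5)/4,105+(y-1.5)/4,z)
A=f(435,190,.012);B=f(310,517,.012);L1=f(287,75,.146);L2=f(147,428,.146);C=f(45,390,.112-.0)
for p in(A,B,L1,L2):print(p.round(4))
print(np.linalg.norm(A-B),np.linalg.norm(L1-L2))
for p,q in((A,B),(L1,L2)):
    d=(q-p)[:2];print('yaw',np.arctan2(d[1],d[0])-np.pi/2)   # rack y dir
yaw=np.mean([np.arctan2((q-p)[1],(q-p)[0])-np.pi/2 for p,q in((A,B),(L1,L2))]);ex=np.array([np.cos(yaw),np.sin(yaw)]);ey=np.array([-ex[1],ex[0]])
m1=(A+B)[:2]/2;m2=(L1+L2)[:2]/2
print('front mid->lip mid in rack',(m2-m1)@ex,(m2-m1)@ey)
o=m2.copy(); print('origin via lip',o, 'via front',m1+.114*ex, 'yaw',yaw)
R=lambda p:((p[:2]-o)@ex,(p[:2]-o)@ey)
# rail tops z .024, stop
for x,y in((400,245),(380,318),(222,262),(207,322),(348,375),(328,450)):print('rail',np.round(R(f(x,y,.024)),4))
# depth-based check
P=cloud(s)[105:250,290:460].reshape(-1,3); q=(P[:,:2]-o)@np.c_[ex,ey]
for lo,hi in((.06,.085),(.13,.15)):
    k=(P[:,2]>lo)&(P[:,2]<hi)&(abs(q[:,1])<.13)&(abs(q[:,0])<.04); print(lo,k.sum(),q[k].min(0).round(3),q[k].max(0).round(3),np.median(q[k],0).round(3))
k=(P[:,2]>.065)&(P[:,2]<.082)&(abs(q[:,1]+.05)<.04)&(q[:,0]<.005);print('old',np.c_[q[k],P[k,2]].round(3).tolist())
P=cloud(s)[220:260,420:465].reshape(-1,3);k=(P[:,2]>.058)&(P[:,2]<.075);r=cv2.minAreaRect(np.float32(P[k,:2]*1000));print('new',k.sum(),r)
```

```text
[ 0.6738 -0.1933  0.012 ]
[ 0.4402 -0.1058  0.012 ]
[ 0.7098 -0.081   0.146 ]
[0.4791 0.0044 0.146 ]
0.24946960785007738 0.2460360150085274
yaw 1.2121473954122166
yaw 1.2161397997646253
front mid->lip mid in rack 0.11733155293324098 0.00376662117158078
origin via lip [ 0.59443828 -0.03830201] via front [ 0.5968047  -0.04273898] yaw 1.214143597588421
rail [-0.1081 -0.0784]
rail [-0.1132 -0.0245]
rail [ 0.003 -0.022]
rail [-0.0027  0.0217]
rail [-0.1066  0.0212]
rail [-0.112  0.075]
0.06 124 [-0.008 -0.074] [0.006 0.063] [-0.001 -0.037]
0.13 522 [ 0.001 -0.13 ] [0.04 0.12] [ 0.029 -0.016]
old [[0.003, -0.071, 0.074], [0.001, -0.071, 0.08], [-0.001, -0.074, 0.073], [-0.004, -0.074, 0.075], [0.002, -0.069, 0.075], [-0.0, -0.068, 0.08], [-0.003, -0.07, 0.078], [-0.005, -0.071, 0.077], [-0.007, -0.074, 0.071], [0.004, -0.064, 0.08], [0.001, -0.065, 0.08], [-0.002, -0.065, 0.081], [-0.004, -0.066, 0.081], [-0.006, -0.069, 0.075], [0.003, -0.062, 0.076], [0.0, -0.062, 0.079], [-0.002, -0.064, 0.077], [-0.005, -0.065, 0.077], [-0.007, -0.065, 0.079], [0.002, -0.059, 0.077], [-0.001, -0.06, 0.
[... 591 characters left out ...]
 [-0.003, -0.046, 0.077], [-0.006, -0.047, 0.077], [-0.008, -0.049, 0.072], [0.003, -0.041, 0.077], [0.001, -0.042, 0.077], [-0.002, -0.043, 0.076], [-0.004, -0.043, 0.078], [-0.007, -0.045, 0.076], [0.002, -0.038, 0.078], [0.0, -0.04, 0.073], [-0.003, -0.04, 0.078], [-0.005, -0.041, 0.078], [-0.007, -0.043, 0.072], [0.004, -0.036, 0.073], [0.001, -0.036, 0.075], [-0.001, -0.037, 0.077], [-0.004, -0.038, 0.076], [-0.006, -0.038, 0.08], [-0.008, -0.042, 0.067], [0.001, -0.036, 0.066], [-0.002, -0.035, 0.071], [-0.005, -0.035, 0.076], [-0.007, -0.036, 0.075], [-0.005, -0.035, 0.067]]
new 235 ((423.16119384765625, -299.6094970703125), (39.58335494995117, 39.979347229003906), 10.068822860717773)
```

>>> servo_tool(steps=[{"tz": 3}, {"tz": 3}])

```text
invalid input at $.steps[0]: expected keys tx, ty, tz, yaw, claw
```

>>> servo_tool(steps=[{"tx": 1.9, "ty": -4.6, "tz": 2, "yaw": 0, "claw": 8.5}, {"tx": 1.9, "ty": -4.6, "tz": 2, "yaw": 0, "claw": 8.5}, {"tx": 1.9, "ty": -4.6, "tz": 0, "yaw": 0, "claw": 8.5}, {"tx": 1.9, "ty": -4.6, "tz": 0, "yaw": 0, "claw": 8.5}, {"tx": 1.9, "ty": -4.6, "tz": 0, "yaw": 0, "claw": 8.5}, {"tx": 1.9, "ty": -4.6, "tz": 0, "yaw": 0, "claw": 8.5}, {"tx": 1.9, "ty": -4.6, "tz": 0, "yaw": 0, "claw": 8.5}])

```text
time_s: 0.8
position: [0.3051, -0.7538, 0.2512]
tool_rot: [[0.928, 0.371, 0.014], [0.372, -0.928, -0.029], [0.002, 0.032, -0.999]]
ft_force: [0.6, 0.0, -0.5]
grip_width: 0.085
gripper_force: 0.0
```

```bash
python3 -c "
from h import *
o=env.observe();print(o['time_s'],o['position'],np.round(o['tool_rot'],3).tolist(),np.round(o['q'],1),o['grip_width'],env.tcp_to_tips)"
```

```text
0.8 [ 0.30508786 -0.75376547  0.25124862] [[0.928, 0.371, 0.014], [0.372, -0.928, -0.029], [0.002, 0.032, -0.999]] [-76.4  53.9  13.    0.4 111.3  -8.1] 0.08497823698998898 0.019
```

>>> servo_tool(steps=[{"tx": 1.9, "ty": -4.6, "tz": 0, "yaw": 0, "claw": 8.5}, {"tx": 1.9, "ty": -4.6, "tz": 0, "yaw": 0, "claw": 8.5}, {"tx": 1.9, "ty": -4.6, "tz": 0, "yaw": 0, "claw": 8.5}, {"tx": 1.9, "ty": -4.6, "tz": 0, "yaw": 0, "claw": 8.5}, {"tx": 1.9, "ty": -4.6, "tz": 0, "yaw": 0, "claw": 8.5}])

```text
time_s: 1.3
position: [0.3295, -0.8103, 0.1839]
tool_rot: [[0.928, 0.366, 0.064], [0.372, -0.915, -0.158], [0.001, 0.171, -0.985]]
ft_force: [0.0, -0.8, -0.4]
grip_width: 0.0851
gripper_force: 0.0
```

```bash
python3 -c "
from h import *
o=env.observe();print(o['time_s'],np.round(o['q'],1),o['qvel'])"
```

```text
1.3 [-76.   59.   12.8   1.4  98.5  -7.5] [  0.64867436   9.91924591  -0.04419507   1.92408132 -25.0457704
   0.8490758 ]
```

>>> servo_tool(steps=[{"tx": -1, "ty": 2, "tz": 3, "yaw": -8, "claw": 8.5}, {"tx": -1, "ty": 2, "tz": 3, "yaw": -8, "claw": 8.5}, {"tx": -1, "ty": 2, "tz": 3, "yaw": -8, "claw": 8.5}, {"tx": 0, "ty": 0, "tz": 2, "yaw": -8, "claw": 8.5}, {"tx": 0, "ty": 0, "tz": 0, "yaw": -8, "claw": 8.5}, {"tx": 0, "ty": 0, "tz": 0, "yaw": -8, "claw": 8.5}, {"tx": 0, "ty": 0, "tz": 0, "yaw": -8, "claw": 8.5}, {"tx": 0, "ty": 0, "tz": 0, "yaw": -8, "claw": 8.5}, {"tx": 0, "ty": 0, "tz": 0, "yaw": -8, "claw": 8.5}, {"tx": 0, "ty": 0, "tz": 0, "yaw": -8, "claw": 8.5}, {"tx": 0, "ty": 0, "tz": 0, "yaw": -8, "claw": 8.5}, {"tx": 0, "ty": 0, "tz": 0, "yaw": -8, "claw": 8.5}, {"tx": 0, "ty": 0, "tz": 0, "yaw": -8, "claw": 8.5}, {"tx": 1.9, "ty": -4.6, "tz": 0, "yaw": 0, "claw": 8.5}, {"tx": 1.9, "ty": -4.6, "tz": 0, "yaw": 0, "claw": 8.5}, {"tx": 1.9, "ty": -4.6, "tz": 0, "yaw": 0, "claw": 8.5}, {"tx": 1.9, "ty": -4.6, "tz": 0, "yaw": 0, "claw": 8.5}])

```text
time_s: 3.0
position: [0.3052, -0.7798, 0.2194]
tool_rot: [[0.154, -0.979, -0.135], [-0.982, -0.136, -0.131], [0.11, 0.153, -0.982]]
ft_force: [-0.2, 0.6, 0.9]
grip_width: 0.0847
gripper_force: 0.0
```

```bash
python3 -c "
from h import *
o=env.observe();print(o['time_s'],np.round(o['q'],1),np.round(o['qvel'],1))"
```

```text
3.0 [-74.   56.5  12.8  -9.9 105.3  94.6] [ -0.2  10.6  -0.2   2.7 -25.1   2.3]
```

>>> servo_tool(steps=[{"tx": 1.3, "ty": -3.2, "tz": 3.5, "yaw": 0, "claw": 8.5}, {"tx": 1.3, "ty": -3.2, "tz": 3.5, "yaw": 0, "claw": 8.5}, {"tx": 1.3, "ty": -3.2, "tz": 3.5, "yaw": 0, "claw": 8.5}, {"tx": 1.3, "ty": -3.2, "tz": 3.5, "yaw": 0, "claw": 8.5}])

```text
time_s: 3.4
position: [0.2975, -0.7742, 0.2984]
tool_rot: [[0.165, -0.981, -0.098], [-0.963, -0.139, -0.231], [0.213, 0.132, -0.968]]
ft_force: [0.0, 0.0, 0.6]
grip_width: 0.0849
gripper_force: 0.0
```

```bash
python3 -c "
from h import *
o=env.observe();print(o['time_s'],np.round(o['q'],1),np.round(o['qvel'],1))"
```

```text
3.4 [-74.5  51.2  12.7  -9.3 104.5  93.3] [ -1.4 -11.1  -0.1   1.8  -3.7  -2.7]
```

>>> servo_tool(steps=[{"tx": 1.8, "ty": -4.2, "tz": 2, "yaw": -5, "claw": 8.5}, {"tx": 1.8, "ty": -4.2, "tz": 2, "yaw": -5, "claw": 8.5}, {"tx": 1.8, "ty": -4.2, "tz": 2, "yaw": 0, "claw": 8.5}, {"tx": 1.8, "ty": -4.2, "tz": 2, "yaw": 0, "claw": 8.5}, {"tx": 1.8, "ty": -4.2, "tz": 2, "yaw": 0, "claw": 8.5}, {"tx": 1.8, "ty": -4.2, "tz": 2, "yaw": 0, "claw": 8.5}, {"tx": 1.8, "ty": -4.2, "tz": 2, "yaw": 0, "claw": 8.5}, {"tx": 1.8, "ty": -4.2, "tz": 2, "yaw": 0, "claw": 8.5}, {"tx": 1.8, "ty": -4.2, "tz": 2, "yaw": 0, "claw": 8.5}, {"tx": 1.8, "ty": -4.2, "tz": 2, "yaw": 0, "claw": 8.5}])

```text
time_s: 4.4
position: [0.316, -0.8362, 0.3012]
tool_rot: [[0.019, -0.999, -0.036], [-0.887, -0.0, -0.461], [0.461, 0.041, -0.887]]
ft_force: [0.5, 0.1, -0.9]
grip_width: 0.0854
gripper_force: 0.0
```

```bash
python3 -c "
from h import *
o=env.observe();print(o['time_s'],np.round(o['q'],1),np.round(o['qvel'],1))"
```

```text
4.4 [-74.4  52.3  12.7  -9.1  88.8 103.1] [ -0.2   1.1   0.    2.3 -17.2  -0.2]
```

>>> servo_tool(steps=[{"tx": 1.8, "ty": -4.2, "tz": 2, "yaw": 0, "claw": 8.5}, {"tx": 1.8, "ty": -4.2, "tz": 2, "yaw": 0, "claw": 8.5}, {"tx": 1.8, "ty": -4.2, "tz": 2, "yaw": 0, "claw": 8.5}, {"tx": 1.8, "ty": -4.2, "tz": 2, "yaw": 0, "claw": 8.5}, {"tx": 1.8, "ty": -4.2, "tz": 2, "yaw": 0, "claw": 8.5}])

```text
time_s: 4.9
position: [0.327, -0.8683, 0.309]
tool_rot: [[0.02, -1.0, 0.016], [-0.818, -0.026, -0.574], [0.575, -0.002, -0.818]]
ft_force: [-0.0, -0.6, 0.7]
grip_width: 0.0849
gripper_force: 0.0
```

Run:
```python
from h import *
import cv2
o=env.observe();print(o['time_s'],np.round(o['q'],1))
s=load('scene0'); P=cloud(s)[130:200,200:260].reshape(-1,3)
k=(P[:,2]>.058)&(P[:,2]<.075);print('new scene',cv2.minAreaRect(np.float32(P[k,:2]*1000)))
```

```text
4.9 [-74.6  53.   12.7  -8.   80.1 102.9]
new scene ((426.3323669433594, -300.53717041015625), (46.624549865722656, 39.00532531738281), 10.495061874389648)
```

>>> servo_tool(steps=[{"tx": 1.5, "ty": 3.75, "tz": 0, "yaw": 7.9, "claw": 8.5}, {"tx": 1.5, "ty": 3.75, "tz": 0, "yaw": 7.9, "claw": 8.5}, {"tx": 1.5, "ty": 3.75, "tz": 0, "yaw": 7.9, "claw": 8.5}, {"tx": 1.5, "ty": 3.75, "tz": 0, "yaw": 7.9, "claw": 8.5}, {"tx": 1.5, "ty": 3.75, "tz": 0, "yaw": 7.9, "claw": 8.5}, {"tx": 1.5, "ty": 3.75, "tz": 0, "yaw": 7.9, "claw": 8.5}, {"tx": 1.5, "ty": 3.75, "tz": 0, "yaw": 7.9, "claw": 8.5}, {"tx": 1.5, "ty": 3.75, "tz": 0, "yaw": 7.9, "claw": 8.5}, {"tx": 1.5, "ty": 3.75, "tz": 0, "yaw": 7.9, "claw": 8.5}, {"tx": 1.5, "ty": 3.75, "tz": 0, "yaw": 7.9, "claw": 8.5}, {"tx": 1.5, "ty": 3.75, "tz": 0, "yaw": 7.9, "claw": 8.5}, {"tx": 1.5, "ty": 3.75, "tz": 0, "yaw": 7.9, "claw": 8.5}, {"tx": 1.5, "ty": 3.75, "tz": 0, "yaw": 7.9, "claw": 8.5}, {"tx": 1.5, "ty": 3.75, "tz": 0, "yaw": 7.9, "claw": 8.5}, {"tx": 1.5, "ty": 3.75, "tz": 0, "yaw": 7.9, "claw": 8.5}, {"tx": 1.5, "ty": 3.75, "tz": 0, "yaw": 7.9, "claw": 8.5}])

```text
time_s: 6.5
position: [0.5666, -0.269, 0.3093]
tool_rot: [[0.648, 0.612, 0.454], [0.502, -0.791, 0.35], [0.573, 0.001, -0.82]]
ft_force: [-0.0, 0.4, -0.3]
grip_width: 0.0852
gripper_force: 0.0
```

Run:
```python
from h import *
o=env.observe();print(o['time_s'],np.round(o['q'],1),np.round(o['qvel']))
R=o['tool_rot'];print(np.degrees([np.arctan2(R[1][2],R[0][2]),np.arccos(-R[2][2])]),R[2][1])
```

```text
6.5 [-49.3  24.1  68.   35.   86.5   1.3] [ 34.   7. -10.   1.  29. -34.]
[37.65746655 34.9517041 ] 0.0006807596312952346
```

>>> servo_tool(steps=[{"tx": 1.1, "ty": 3, "tz": 0, "yaw": 6.4, "claw": 8.5}, {"tx": 1.1, "ty": 3, "tz": 0, "yaw": 6.4, "claw": 8.5}, {"tx": 1.1, "ty": 3, "tz": -2, "yaw": 6.4, "claw": 8.5}, {"tx": 1.1, "ty": 3, "tz": -3, "yaw": 6.4, "claw": 8.5}, {"tx": 1.1, "ty": 3, "tz": -4, "yaw": 6.4, "claw": 8.5}, {"tx": 0, "ty": 0, "tz": -4, "yaw": 0, "claw": 8.5}, {"tx": 0, "ty": 0, "tz": -2.4, "yaw": 0, "claw": 8.5}, {"tx": 0, "ty": 0, "tz": 0, "yaw": 0, "claw": 8.5}])

```text
time_s: 7.3
position: [0.6201, -0.1202, 0.1528]
tool_rot: [[0.291, 0.936, 0.196], [0.766, -0.351, 0.539], [0.573, -0.006, -0.819]]
ft_force: [-0.6, -0.6, 0.7]
grip_width: 0.0851
gripper_force: 0.0
```

Run:
```python
from h import *
o=env.observe();print(o['time_s'],np.round(o['q'],1),np.round(o['qvel']))
R=o['tool_rot'];print(np.degrees([np.arctan2(R[1][2],R[0][2]),np.arccos(-R[2][2])]),R[2][1],o['position'])
grab('scene','s1');grab('top','t1')
a=load('t1')['im'][80:280,250:480,::-1];b=load('s1')['im'][80:280,210:440,::-1]
cv2.imwrite('pics/c2.png',cv2.resize(np.uint8(255*(np.hstack([a,b])/255.)**.6),(798,347)))
```

```text
7.3 [-34.3  36.3  73.3  34.2  81.8 -22.1] [-0. -3. -5.  1.  3.  2.]
[69.97789304 34.98735489] -0.00643326145786086 [ 0.62014535 -0.12015388  0.15277722]
```

View pics/c2.png

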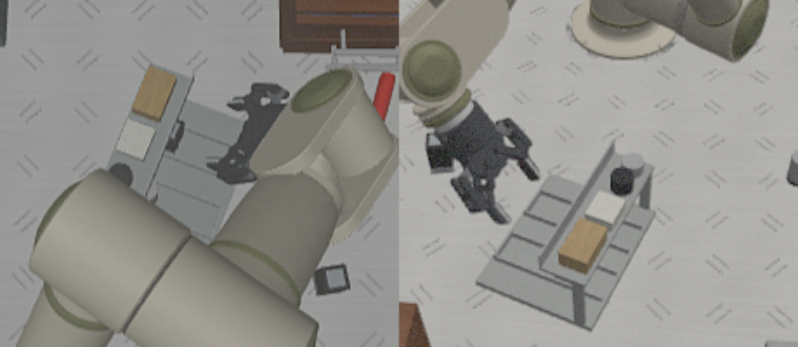

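>>> servo_tool(steps=[{"tx": 0.42, "ty": 1.1, "tz": -1.6, "yaw": 0, "claw": 8.5}, {"tx": 0.42, "ty": 1.1, "tz": -1.6, "yaw": 0, "claw": 8.5}, {"tx": 0.42, "ty": 1.1, "tz": -1.6, "yaw": 0, "claw": 8.5}, {"tx": 0.42, "ty": 1.1, "tz": -1.6, "yaw": 0, "claw": 8.5}, {"tx": 0.42, "ty": 1.1, "tz": -1.6, "yaw": 0, "claw": 8.5}, {"tx": 0.42, "ty": 1.1, "tz": -1.6, "yaw": 0, "claw": 8.5}, {"tx": 0, "ty": 0, "tz": 0, "yaw": 0, "claw": 8.5}])

```text
time_s: 8.1
position: [0.6464, -0.054, 0.0602]
tool_rot: [[0.287, 0.937, 0.2], [0.768, -0.35, 0.537], [0.573, -0.001, -0.82]]
ft_force: [0.5, -0.2, -0.1]
grip_width: 0.0849
gripper_force: 0.0
```

>>> servo_tool(steps=[{"tx": 0, "ty": 0, "tz": 0, "yaw": 0, "claw": 5.5}, {"tx": 0, "ty": 0, "tz": 0, "yaw": 0, "claw": 4.5}, {"tx": 0, "ty": 0, "tz": 0, "yaw": 0, "claw": 3.5}, {"tx": 0, "ty": 0, "tz": 0, "yaw": 0, "claw": 3.5}, {"tx": 0, "ty": 0, "tz": 0, "yaw": 0, "claw": 3.5}, {"tx": 0, "ty": 0, "tz": 0, "yaw": 0, "claw": 3.5}], newtons=25)

```text
time_s: 8.7
position: [0.6464, -0.0556, 0.0611]
tool_rot: [[0.288, 0.936, 0.202], [0.768, -0.352, 0.536], [0.573, 0.001, -0.82]]
ft_force: [-1.2, -3.4, 7.0]
grip_width: 0.0395
gripper_force: 28.5
```

>>> servo_tool(steps=[{"tx": 0, "ty": 0, "tz": 0.2, "yaw": 0, "claw": 3.5}, {"tx": -0.42, "ty": -1.12, "tz": 0, "yaw": 0, "claw": 3.5}, {"tx": -0.42, "ty": -1.12, "tz": 0, "yaw": 0, "claw": 3.5}, {"tx": -0.42, "ty": -1.12, "tz": 0, "yaw": 0, "claw": 3.5}, {"tx": -0.42, "ty": -1.12, "tz": 0, "yaw": 0, "claw": 3.5}, {"tx": -0.42, "ty": -1.12, "tz": 0, "yaw": 0, "claw": 3.5}, {"tx": -0.42, "ty": -1.12, "tz": 0, "yaw": 0, "claw": 3.5}, {"tx": -0.42, "ty": -1.12, "tz": 0, "yaw": 0, "claw": 3.5}, {"tx": 0, "ty": 0, "tz": 0, "yaw": 0, "claw": 3.5}])

```text
time_s: 9.6
position: [0.6164, -0.135, 0.0619]
tool_rot: [[0.29, 0.936, 0.201], [0.767, -0.353, 0.536], [0.572, -0.001, -0.82]]
ft_force: [0.3, 0.3, -0.2]
grip_width: 0.0395
gripper_force: 27.5
```

>>> servo_tool(steps=[{"tx": -0.14, "ty": -0.37, "tz": 0, "yaw": 0, "claw": 3.5}, {"tx": -0.14, "ty": -0.37, "tz": 0, "yaw": 0, "claw": 3.5}, {"tx": 0, "ty": 0, "tz": 0, "yaw": 0, "claw": 3.5}])

```text
time_s: 9.9
position: [0.6139, -0.1407, 0.062]
tool_rot: [[0.288, 0.936, 0.2], [0.767, -0.351, 0.536], [0.573, -0.001, -0.82]]
ft_force: [-0.1, 0.5, -1.1]
grip_width: 0.0396
gripper_force: 27.5
```

```bash
cat > m.py <<'E'
import sys
from h import *
o=np.array([.5958,-.0388]);y=1.214;ex=np.array([np.cos(y),np.sin(y)]);ey=np.array([-ex[1],ex[0]])
t=sys.argv[1];st=env.observe();print('tcp rack',((st['position'][:2]-o)@np.c_[ex,ey]).round(4),st['position'][2],st['ft_force'])
for n in('top','scene'):
    grab(n,n+t);P=cloud(load(n+t)).reshape(-1,3);q=(P[:,:2]-o)@np.c_[ex,ey]
    k=(abs(q[:,1]+.05)<.035)&(q[:,0]>-.13)&(q[:,0]<.02)&(P[:,2]>.06)&(P[:,2]<.085)
    h=np.histogram(P[k,2],bins=5,range=(.06,.085))[0]
    print(n,k.sum(),h,q[k].min(0).round(4) if k.any() else'',q[k].max(0).round(4) if k.any() else'')
E
python3 m.py a
```

```text
tcp rack [-0.0892 -0.0525] 0.06195639930981156 [-0.11923983  0.46453876 -1.09038526]
top 297 [ 16  18  46 170  47] [-0.1197 -0.0827] [-0.0593 -0.0177]
scene 314 [ 25  34  67 155  33] [-0.116 -0.085] [-0.0572 -0.0153]
```

>>> servo_tool(steps=[{"tx": -0.11, "ty": -0.28, "tz": 0, "yaw": 0, "claw": 3.5}, {"tx": -0.07, "ty": -0.19, "tz": 0, "yaw": 0, "claw": 3.5}, {"tx": 0, "ty": 0, "tz": 0, "yaw": 0, "claw": 3.5}])

```text
time_s: 10.3
position: [0.6121, -0.1455, 0.0619]
tool_rot: [[0.288, 0.936, 0.2], [0.767, -0.351, 0.536], [0.573, -0.001, -0.82]]
ft_force: [0.1, 0.1, -2.1]
grip_width: 0.0394
gripper_force: 27.5
```

>>> servo_tool(steps=[{"tx": -0.07, "ty": -0.19, "tz": 0, "yaw": 0, "claw": 3.5}, {"tx": 0, "ty": 0, "tz": 0, "yaw": 0, "claw": 3.5}])

```text
time_s: 10.5
position: [0.6113, -0.1474, 0.0619]
tool_rot: [[0.288, 0.936, 0.2], [0.767, -0.351, 0.536], [0.573, -0.001, -0.82]]
ft_force: [0.0, 1.1, -0.1]
grip_width: 0.0396
gripper_force: 27.5
```

>>> servo_tool(steps=[{"tx": -0.07, "ty": -0.19, "tz": 0, "yaw": 0, "claw": 3.5}, {"tx": 0, "ty": 0, "tz": 0, "yaw": 0, "claw": 3.5}])

```text
time_s: 10.7
position: [0.6106, -0.1493, 0.0619]
tool_rot: [[0.288, 0.936, 0.2], [0.767, -0.351, 0.537], [0.573, -0.001, -0.82]]
ft_force: [-0.2, -0.1, -1.6]
grip_width: 0.0396
gripper_force: 27.5
```

>>> servo_tool(steps=[{"tx": -0.07, "ty": -0.19, "tz": 0, "yaw": 0, "claw": 3.5}, {"tx": 0, "ty": 0, "tz": 0, "yaw": 0, "claw": 3.5}])

```text
time_s: 10.9
position: [0.6102, -0.1502, 0.0621]
tool_rot: [[0.288, 0.936, 0.201], [0.766, -0.351, 0.538], [0.574, -0.001, -0.819]]
ft_force: [3.3, 5.0, -0.7]
grip_width: 0.0396
gripper_force: 26.8
```

>>> servo_tool(steps=[{"tx": 0.02, "ty": 0.05, "tz": -0.1, "yaw": 0, "claw": 3.5}, {"tx": 0, "ty": 0, "tz": -0.1, "yaw": 0, "claw": 3.5}, {"tx": 0, "ty": 0, "tz": 0, "yaw": 0, "claw": 3.5}])

```text
time_s: 11.2
position: [0.6103, -0.1501, 0.0612]
tool_rot: [[0.287, 0.937, 0.201], [0.767, -0.35, 0.538], [0.574, -0.0, -0.819]]
ft_force: [-1.4, 3.7, 7.2]
grip_width: 0.0398
gripper_force: 27.9
```

>>> servo_tool(steps=[{"tx": 0, "ty": 0, "tz": 0, "yaw": 0, "claw": 4.5}, {"tx": 0, "ty": 0, "tz": 0, "yaw": 0, "claw": 6}, {"tx": 0, "ty": 0, "tz": 0, "yaw": 0, "claw": 7}, {"tx": 0, "ty": 0, "tz": 0, "yaw": 0, "claw": 7}, {"tx": -0.42, "ty": -1.1, "tz": 1.6, "yaw": 0, "claw": 7}, {"tx": -0.42, "ty": -1.1, "tz": 1.6, "yaw": 0, "claw": 7}, {"tx": -0.42, "ty": -1.1, "tz": 1.6, "yaw": 0, "claw": 7}, {"tx": -0.42, "ty": -1.1, "tz": 1.6, "yaw": 0, "claw": 7}, {"tx": -0.42, "ty": -1.1, "tz": 1.6, "yaw": 0, "claw": 7}, {"tx": 0, "ty": 0, "tz": 3, "yaw": 0, "claw": 7}, {"tx": 0, "ty": 0, "tz": 3, "yaw": 0, "claw": 7}])

```text
time_s: 12.3
position: [0.5889, -0.2059, 0.2006]
tool_rot: [[0.289, 0.936, 0.2], [0.767, -0.352, 0.537], [0.573, -0.002, -0.82]]
ft_force: [0.2, -0.4, 0.5]
grip_width: 0.0701
gripper_force: 0.0
```

```bash
python3 m.py b
python3 - <<'E'
from h import *
o=np.array([.5958,-.0388]);y=1.214;ex=np.array([np.cos(y),np.sin(y)]);ey=np.array([-ex[1],ex[0]])
for n in('topb','sceneb'):
    s=load(n);P=cloud(s).reshape(-1,3);q=(P[:,:2]-o)@np.c_[ex,ey]
    k=(abs(q[:,1]+.05)<.035)&(q[:,0]>-.13)&(q[:,0]<-.03)&(P[:,2]>.07)&(P[:,2]<.084);r=cv2.minAreaRect(np.float32(q[k]*1000));print(n,k.sum(),r)
s=load('topb');P=cloud(s)[220:260,420:465].reshape(-1,3);k=(P[:,2]>.058)&(P[:,2]<.075);print('new',k.sum(),cv2.minAreaRect(np.float32(P[k,:2]*1000)))
cv2.imwrite('pics/c3.png',cv2.resize(np.uint8(255*(np.hstack([load('topb')['im'][80:280,250:480,::-1],load('sceneb')['im'][80:280,210:440,::-1]])/255.)**.6),(798,347)))
E
```

```text
tcp rack [-0.159  -0.0519] 0.20058414063144858 [ 0.16603146 -0.40417337  0.52708669]
top 228 [  9   4  47 141  27] [-0.108  -0.0716] [-0.0688 -0.0305]
scene 225 [ 19  23  66 115   2] [-0.107  -0.0763] [-0.0661 -0.0342]
topb 215 ((-88.5055923461914, -51.10683822631836), (41.159934997558594, 39.11030197143555), 89.50457763671875)
sceneb 183 ((-86.28440856933594, -55.0028076171875), (40.92234420776367, 40.143672943115234), 87.35643005371094)
new 0 ((0.0, 0.0), (0.0, 0.0), 0.0)
```

View pics/c3.png

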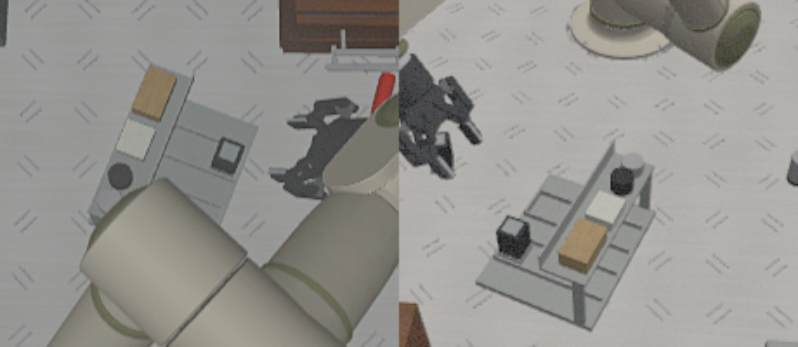

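>>> servo_tool(steps=[{"tx": -2.6, "ty": -2.45, "tz": 0, "yaw": 5.1, "claw": 8.5}, {"tx": -2.6, "ty": -2.45, "tz": 0, "yaw": 5.1, "claw": 8.5}, {"tx": -2.6, "ty": -2.45, "tz": 0, "yaw": 5.1, "claw": 8.5}, {"tx": -2.6, "ty": -2.45, "tz": 0, "yaw": 5.1, "claw": 8.5}, {"tx": -2.6, "ty": -2.45, "tz": 0, "yaw": 5.1, "claw": 8.5}, {"tx": -2.6, "ty": -2.45, "tz": 0, "yaw": 5.1, "claw": 8.5}, {"tx": 0, "ty": 0, "tz": -2.2, "yaw": 0, "claw": 8.5}, {"tx": 0, "ty": 0, "tz": -2.2, "yaw": 0, "claw": 8.5}, {"tx": 0, "ty": 0, "tz": -2.2, "yaw": 0, "claw": 8.5}, {"tx": 0, "ty": 0, "tz": 0, "yaw": 0, "claw": 8.5}])

```text
time_s: 13.4
position: [0.4324, -0.3515, 0.131]
tool_rot: [[-0.14, 0.985, -0.104], [0.804, 0.174, 0.568], [0.577, -0.004, -0.816]]
ft_force: [0.1, 0.5, 0.1]
grip_width: 0.0845
gripper_force: 0.0
```

Run:
```python
from h import *
o=env.observe();R=o['tool_rot'];print(np.round(o['q'],1),o['position'],np.degrees(np.arctan2(R[1][1],R[0][1])),R[2][1],R[2][2])
grab('top','topc');grab('scene','scenec')
s=load('scenec');P=cloud(s)[140:195,215:255].reshape(-1,3);k=(P[:,2]>.062)&(P[:,2]<.071)&(abs(P[:,0]-.423)<.03)&(abs(P[:,1]+.3)<.03);print('new',k.sum(),cv2.minAreaRect(np.float32(P[k,:2]*1000)))
cv2.imwrite('pics/c4.png',cv2.resize(np.uint8(255*(np.hstack([load('topc')['im'][130:330,350:580,::-1],load('scenec')['im'][80:280,130:360,::-1]])/255.)**.6),(798,347)))
```

```text
[-56.9  41.5  66.5  13.3 104.7 -67.3] [ 0.43238739 -0.3515378   0.13101998] 10.048803524678805 -0.0035758191131156224 -0.8164242043397304
new 104 ((428.5695495605469, -298.7818603515625), (43.20626449584961, 35.82896423339844), 10.887409210205078)
```

View pics/c4.png

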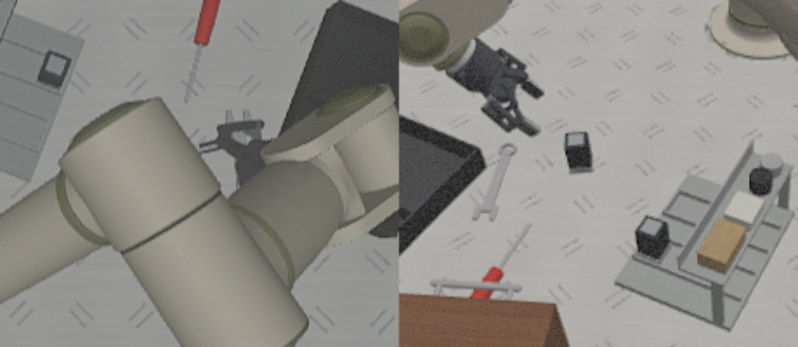

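>>> servo_tool(steps=[{"tx": -0.16, "ty": 1.1, "tz": -1.58, "yaw": 0, "claw": 8.5}, {"tx": -0.16, "ty": 1.1, "tz": -1.58, "yaw": 0, "claw": 8.5}, {"tx": -0.16, "ty": 1.1, "tz": -1.58, "yaw": 0, "claw": 8.5}, {"tx": -0.16, "ty": 1.1, "tz": -1.58, "yaw": 0, "claw": 8.5}, {"tx": -0.16, "ty": 1.1, "tz": -1.58, "yaw": 0, "claw": 8.5}, {"tx": 0, "ty": 0, "tz": 0, "yaw": 0, "claw": 8.5}])

```text
time_s: 14.1
position: [0.425, -0.2963, 0.0548]
tool_rot: [[-0.143, 0.984, -0.102], [0.806, 0.176, 0.565], [0.574, -0.002, -0.819]]
ft_force: [-1.1, -0.5, 1.1]
grip_width: 0.0852
gripper_force: 0.0
```

>>> servo_tool(steps=[{"tx": 0, "ty": 0, "tz": 0, "yaw": 0, "claw": 5.5}, {"tx": 0, "ty": 0, "tz": 0, "yaw": 0, "claw": 4.5}, {"tx": 0, "ty": 0, "tz": 0, "yaw": 0, "claw": 3.5}, {"tx": 0, "ty": 0, "tz": 0, "yaw": 0, "claw": 3.5}, {"tx": 0, "ty": 0, "tz": 0, "yaw": 0, "claw": 3.5}, {"tx": 0, "ty": 0, "tz": 0, "yaw": 0, "claw": 3.5}, {"tx": 0, "ty": 0, "tz": 0, "yaw": 0, "claw": 3.5}], newtons=30)

```text
time_s: 14.8
position: [0.4255, -0.2982, 0.0557]
tool_rot: [[-0.143, 0.985, -0.1], [0.808, 0.174, 0.563], [0.571, -0.0, -0.821]]
ft_force: [0.1, -2.6, 5.7]
grip_width: 0.0396
gripper_force: 32.5
```

>>> servo_tool(steps=[{"tx": 0, "ty": 0, "tz": 2, "yaw": 0, "claw": 3.5}, {"tx": 0, "ty": 0, "tz": 3, "yaw": 0, "claw": 3.5}, {"tx": 0, "ty": 0, "tz": 4, "yaw": 0, "claw": 3.5}, {"tx": 0, "ty": 0, "tz": 3, "yaw": 0, "claw": 3.5}, {"tx": 2.08, "ty": 2.11, "tz": 0, "yaw": -3.04, "claw": 3.5}, {"tx": 2.08, "ty": 2.11, "tz": 0, "yaw": -3.04, "claw": 3.5}, {"tx": 2.08, "ty": 2.11, "tz": 0, "yaw": -3.04, "claw": 3.5}, {"tx": 2.08, "ty": 2.11, "tz": 0, "yaw": -3.04, "claw": 3.5}, {"tx": 2.08, "ty": 2.11, "tz": 0, "yaw": -3.04, "claw": 3.5}, {"tx": 2.08, "ty": 2.11, "tz": 0, "yaw": -3.04, "claw": 3.5}, {"tx": 2.08, "ty": 2.11, "tz": 0, "yaw": -3.04, "claw": 3.5}, {"tx": 2.08, "ty": 2.11, "tz": 0, "yaw": -3.04, "claw": 3.5}, {"tx": 2.08, "ty": 2.11, "tz": 0, "yaw": -3.04, "claw": 3.5}, {"tx": 2.08, "ty": 2.11, "tz": 0, "yaw": -3.04, "claw": 3.5}, {"tx": 0, "ty": 0, "tz": 0, "yaw": 0, "claw": 3.5}, {"tx": 0, "ty": 0, "tz": 0, "yaw": 0, "claw": 3.5}])

```text
time_s: 16.4
position: [0.6329, -0.0863, 0.1748]
tool_rot: [[0.285, 0.938, 0.197], [0.769, -0.346, 0.537], [0.572, -0.001, -0.82]]
ft_force: [-0.5, -0.1, -1.3]
grip_width: 0.04
gripper_force: 31.6
```

Run:
```python
from h import *
st=env.observe();R=st['tool_rot']
o=np.array([.5958,-.0388]);y=1.214;ex=np.array([np.cos(y),np.sin(y)]);ey=np.array([-ex[1],ex[0]])
print(st['position'],'rack',(st['position'][:2]-o)@np.c_[ex,ey],np.degrees(np.arctan2(R[1][1],R[0][1])),st['grip_width'])
for n in('top','scene'):
    grab(n,n+'d');s=load(n+'d');P=cloud(s).reshape(-1,3);q=(P[:,:2]-o)@np.c_[ex,ey];zt=st['position'][2]+.0093
    k=(abs(q[:,1]+.05)<.021)&(q[:,0]>-.065)&(q[:,0]<-.003)&(abs(P[:,2]-zt)<.006);print(n,k.sum(),cv2.minAreaRect(np.float32(q[k]*1000)) if k.sum()>5 else '')
cv2.imwrite('pics/c5.png',cv2.resize(np.uint8(255*(np.hstack([load('topd')['im'][80:280,250:480,::-1],load('scened')['im'][80:280,210:440,::-1]])/255.)**.6),(798,347)))
```

```text
[ 0.63291258 -0.08626229  0.17475303] rack [-0.03151068 -0.0513526 ] -20.25156481297913 0.040027217204013366
top 214 ((-33.4050178527832, -50.02106857299805), (41.7583122253418, 39.040130615234375), 89.97166442871094)
scene 194 ((-34.30778503417969, -50.018768310546875), (40.62468719482422, 44.531890869140625), 88.19937896728516)
```

View pics/c5.png

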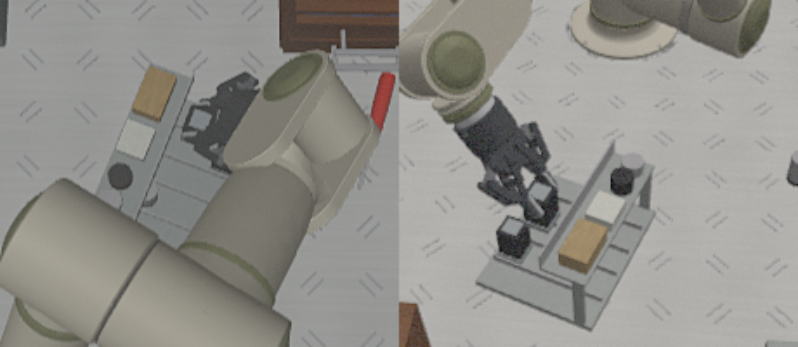

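>>> servo_tool(steps=[{"tx": 0, "ty": 0, "tz": -2, "yaw": 0, "claw": 3.5}, {"tx": 0, "ty": 0, "tz": -2.5, "yaw": 0, "claw": 3.5}, {"tx": 0, "ty": 0, "tz": -2.5, "yaw": 0, "claw": 3.5}, {"tx": 0, "ty": 0, "tz": -2, "yaw": 0, "claw": 3.5}, {"tx": 0, "ty": 0, "tz": -1, "yaw": 0, "claw": 3.5}, {"tx": 0, "ty": 0, "tz": 0, "yaw": 0, "claw": 3.5}])

```text
time_s: 17.1
position: [0.6326, -0.0871, 0.0739]
tool_rot: [[0.287, 0.937, 0.197], [0.768, -0.349, 0.538], [0.573, -0.003, -0.82]]
ft_force: [0.1, -0.3, -0.8]
grip_width: 0.0395
gripper_force: 31.6
```

>>> servo_tool(steps=[{"tx": 0, "ty": 0, "tz": -0.3, "yaw": 0, "claw": 3.5}, {"tx": 0, "ty": 0, "tz": -0.15, "yaw": 0, "claw": 3.5}, {"tx": 0, "ty": 0, "tz": 0, "yaw": 0, "claw": 3.5}])

```text
time_s: 17.4
position: [0.6333, -0.0866, 0.071]
tool_rot: [[0.285, 0.938, 0.199], [0.769, -0.348, 0.537], [0.573, -0.0, -0.82]]
ft_force: [-0.8, 0.1, -0.8]
grip_width: 0.0393
gripper_force: 31.6
```

>>> servo_tool(steps=[{"tx": 0, "ty": 0, "tz": -0.15, "yaw": 0, "claw": 3.5}, {"tx": -0.17, "ty": -0.47, "tz": 0, "yaw": 0, "claw": 3.5}, {"tx": -0.17, "ty": -0.47, "tz": 0, "yaw": 0, "claw": 3.5}, {"tx": 0, "ty": 0, "tz": 0, "yaw": 0, "claw": 3.5}])

```text
time_s: 17.8
position: [0.6297, -0.0968, 0.069]
tool_rot: [[0.286, 0.937, 0.199], [0.768, -0.349, 0.537], [0.573, -0.001, -0.82]]
ft_force: [0.7, -0.7, -0.4]
grip_width: 0.0399
gripper_force: 31.6
```

>>> servo_tool(steps=[{"tx": -0.07, "ty": -0.19, "tz": 0, "yaw": 0, "claw": 3.5}, {"tx": 0, "ty": 0, "tz": -0.1, "yaw": 0, "claw": 3.5}, {"tx": 0, "ty": 0, "tz": 0, "yaw": 0, "claw": 3.5}])

```text
time_s: 18.1
position: [0.6291, -0.0978, 0.0679]
tool_rot: [[0.286, 0.938, 0.198], [0.768, -0.348, 0.537], [0.573, -0.001, -0.82]]
ft_force: [0.5, -0.1, -1.3]
grip_width: 0.0391
gripper_force: 31.6
```

>>> servo_tool(steps=[{"tx": 0, "ty": 0, "tz": -0.1, "yaw": 0, "claw": 3.5}, {"tx": 0, "ty": 0, "tz": -0.1, "yaw": 0, "claw": 3.5}, {"tx": 0, "ty": 0, "tz": 0, "yaw": 0, "claw": 3.5}])

```text
time_s: 18.4
position: [0.6291, -0.0977, 0.0677]
tool_rot: [[0.284, 0.938, 0.199], [0.768, -0.347, 0.538], [0.574, 0.0, -0.819]]
ft_force: [-6.2, -2.1, 12.7]
grip_width: 0.0399
gripper_force: 33.3
```

>>> servo_tool(steps=[{"tx": 0, "ty": 0, "tz": 0.15, "yaw": 0, "claw": 3.5}, {"tx": 0, "ty": 0, "tz": 0, "yaw": 0, "claw": 4.5}, {"tx": 0, "ty": 0, "tz": 0, "yaw": 0, "claw": 6}, {"tx": 0, "ty": 0, "tz": 0, "yaw": 0, "claw": 7.5}, {"tx": 0, "ty": 0, "tz": 0, "yaw": 0, "claw": 7.5}, {"tx": 0, "ty": 0, "tz": 0, "yaw": 0, "claw": 7.5}, {"tx": -0.42, "ty": -1.1, "tz": 1.6, "yaw": 0, "claw": 7.5}, {"tx": -0.42, "ty": -1.1, "tz": 1.6, "yaw": 0, "claw": 7.5}, {"tx": -0.42, "ty": -1.1, "tz": 1.8, "yaw": 0, "claw": 7.5}, {"tx": -0.42, "ty": -1.1, "tz": 1.8, "yaw": 0, "claw": 7.5}, {"tx": -0.6, "ty": -1.6, "tz": 2.5, "yaw": 0, "claw": 7.5}, {"tx": -0.8, "ty": -2.5, "tz": 3, "yaw": 0, "claw": 7.5}, {"tx": -0.8, "ty": -2.5, "tz": 3, "yaw": 0, "claw": 7.5}, {"tx": -0.8, "ty": -2.5, "tz": 3, "yaw": 0, "claw": 7.5}, {"tx": 0, "ty": 0, "tz": 0, "yaw": 0, "claw": 7.5}, {"tx": 0, "ty": 0, "tz": 0, "yaw": 0, "claw": 7.5}])

```text
time_s: 20.0
position: [0.5821, -0.233, 0.2503]
tool_rot: [[0.286, 0.937, 0.199], [0.768, -0.348, 0.537], [0.573, -0.001, -0.82]]
ft_force: [-0.6, 0.3, -0.9]
grip_width: 0.0751
gripper_force: 0.0
```

Run:
```python
from h import *
o=np.array([.5958,-.0388]);y=1.214;ex=np.array([np.cos(y),np.sin(y)]);ey=np.array([-ex[1],ex[0]])
for n in('top','scene'):
    grab(n,n+'e');s=load(n+'e');P=cloud(s).reshape(-1,3);q=(P[:,:2]-o)@np.c_[ex,ey]
    k=(abs(q[:,1]+.05)<.035)&(q[:,0]>-.13)&(q[:,0]<-.005)&(abs(P[:,2]-.077)<.006);print(n,k.sum(),cv2.minAreaRect(np.float32(q[k]*1000)))
cv2.imwrite('pics/c6.png',cv2.resize(np.uint8(255*(np.hstack([load('tope')['im'][80:280,250:480,::-1],load('scenee')['im'][80:280,210:440,::-1]])/255.)**.6),(798,347)))
```

```text
top 422 ((-66.88380432128906, -51.27287292480469), (82.00580596923828, 41.15007400512695), 1.148244857788086)
scene 356 ((-66.46385192871094, -54.96519470214844), (81.4222183227539, 43.427024841308594), 4.160773754119873)
```

View pics/c6.png

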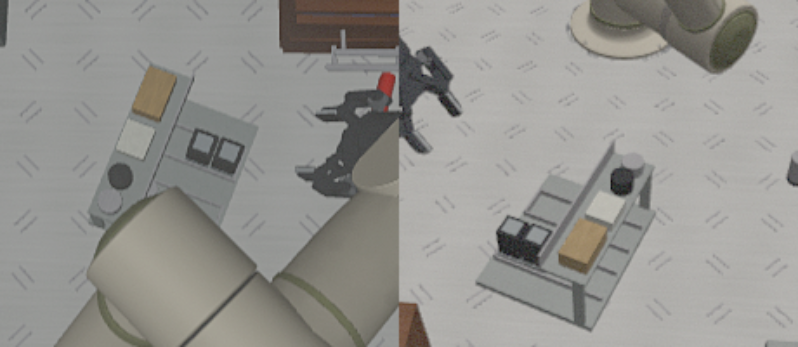

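Both relays stand upright in the right lane, close together: their tops run from rack x = -108 to -26 mm, with old at about -88 and new at about -46. The gripper is clear.

```bash
python3 -c "
from rig import env
print(env.close_job())"
```

```text
the job is handed in; nothing more can be done
None
```

The job is handed in at about 20 s of the 64 s: the old relay stands against the right lane's front stop and the new one upright about 2 mm behind it. That is measured from the cameras, and `close_job()` returned no verdict; I tilted the tool to 35° by pushing the arm past its reach limit, since the moves have no tilt axis.

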